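Unhook a lipped parts bin and tip the capacitors into the sorting tray

TASK

Take the yellow bin out of the rack (only the bridge over its mouth is within reach of a hand): its back tab is caught under the holding bar, so tilt its front up over the rack's lip and draw it forward, then set it down upright on the green mat without dropping it, and let go. Take it again with a hold that leaves its mouth free, bring the front rim down low over the white tray, tip all four capacitors into the tray, and stand the empty bin back on the mat. Spill nothing, and leave the other bins and the loose things on the bench where they are.

Things in the scene. Friction and masses are not known exactly. Their poses are not given: they have to be found in the camera images.
- rack: grey metal rack fixed to the bench, 150 deep (x) by 238 wide (y); origin on the bench under the bays' centre line; -x is its open front, roughly towards the robot. Three bays, centres at y = -70, 0, +70 mm; bins stand with their centres at x = 0 on its floor, 12 mm above the bench, which runs from x = -64 to +86. End cheeks 50 mm high. Open on top; behind, a low stop strip 20 mm high above the floor at x = 82
- rack_lip (a point): middle of the top edge of the rack's upturned steel lip, 4 mm thick, across the whole front at the rack's x = -62 mm; top 28 mm above the bench, 16 mm above the rack's floor
- rack_bar (a point): middle of the underside of the steel holding bar across all bays, above the bins' back tabs; from the rack's x = 59 to 71 mm, underside 73 and top 83 mm above the bench
- bin_mid (a point): yellow bin, 110 long (x), 60 wide (y), 56 high, walls and floor 3 mm, about 130 g; loose, in one of the bays, 10 mm from its neighbours. This point is its centre, 28 mm above its underside; z up, -x its front with the open mouth. Floor flat from x = -38 to 55; ahead of that it slopes up at 30 degrees to the front rim. Tilted forward about 60 degrees it empties
- bin_tab (a point): centre of the bin's back tab, 40 wide, 4 thick, from x = 55 to 72 mm, top 54 mm above the bin's underside; caught under the holding bar with 7 mm to spare, so the bin cannot go straight up over the lip. With its front tilted up 10 to 20 degrees about the lower back edge (x = 55, floor level) and drawn 50 mm forward it is clear of lip and bar
- bin_bridge (a point): centre of the bin's bridge, a bar across the top of the mouth: 10 mm thick (x), 54 long (y), 12 high; at x = -42 mm of the bin, 44 to 56 mm above its underside. It can be pinched from above, one finger in front and one behind; at first no capacitor is closer than 25 mm behind it
- bin_nose (a point): middle of the bin's front rim, over which parts roll out: x = -55 mm, 11 mm above the underside
- mat: green mat fixed to the bench, 170 by 170 mm, 3 mm thick; origin at the middle of its underside, z up. On one side of the rack, the tray on the other; which is which changes
- tray: white open sorting tray fixed to the bench, 160 (x) by 170 (y) by 35 mm high, walls 4 mm; origin under its centre, z up
- cap0_mid (a point): one of four electrolytic capacitors lying in the yellow bin: 20 mm long, 16 mm diameter, 12 g cylinder with black sleeve; free to roll and slide; this point is its centre, its axis is y
- cap1_mid (a point): one of four electrolytic capacitors lying in the yellow bin: 20 mm long, 16 mm diameter, 12 g cylinder with black sleeve; free to roll and slide; this point is its centre, its axis is y
- cap2_mid (a point): one of four electrolytic capacitors lying in the yellow bin: 20 mm long, 16 mm diameter, 12 g cylinder with black sleeve; free to roll and slide; this point is its centre, its axis is y
- cap3_mid (a point): one of four electrolytic capacitors lying in the yellow bin: 20 mm long, 16 mm diameter, 12 g cylinder with black sleeve; free to roll and slide; this point is its centre, its axis is y
- bin_blue: blue: another bin of the same shape and size, full, in one of the other bays; origin under its centre, axes as for the yellow bin; not to be disturbed
- bin_red: red: another bin of the same shape and size, full, in one of the other bays; origin under its centre, axes as for the yellow bin; not to be disturbed
- flux: amber bottle with a black cap, 36 mm diameter, 85 high, loose beside the rack; origin under its centre; leave alone
- spool: solder spool standing on end, 56 mm diameter, 40 high, loose beside the rack; origin under its centre; leave alone
- driver: orange-handled screwdriver 170 mm long lying between rack and robot, loose; leave alone
Mind the look-alikes: they are no part of the job. What is shaped like the part that bears bin_mid but pink or turquoise is not meant.

How it is judged:
By the outcome, as a careful person would: the job done as asked, in the order asked, and still so for the second after the job is handed in, with the robot touching nothing.
It also fails if it takes over 72 s, if anything falls off the work surface, if the arm or the gripper's body presses on something with over 40 N, if the wrist force passes 120 N, or if a joint passes its speed limit or range.

ROBOT

A 6-joint arm with a two-finger parallel gripper is mounted at the origin on the work surface. World frame = base frame: x ahead of the robot, y to its left, z up, the work surface at z = 0. Lengths are in m, angles in degrees, forces in N, time in s.
With the tool pointing down it reaches from about 0.4 to 0.825 m from the base axis. Payload 7 kg.
Tool frame: the origin (TCP) lies between the finger pads; the fingertips stand 25 mm ahead of it and the grasp point (between the pads) lies 6 mm ahead of it; z points along the fingers, y is the line along which they close (so a half turn about z gives the same grasp; the last joint's range is limited). The gripper opens to 88 mm and grips with 3 to 60 N. Pads are 19 mm wide; open, the fingers measure 130 mm over their backs; the gripper's body (78 mm by 193 mm) begins 47 mm behind the grasp point.
Start: joints at [-55.8, 20.546, 0.682, 0, -70.136, -16.507], TCP at [0.205, -0.643, 0.252] pointing down, gripper open.
Joint ranges: [-176.03, 176.03], [-82.01, 121.73], [-58.28, 71.71], [-173.87, 95.51], [-174.79, -0.11], [-173.66, 173.66]. Speed limits (degrees/s): [136.94, 136.94, 172.46, 180, 180, 180].

INTERFACE

Orientations are given as [roll, pitch, yaw] about the fixed x, y, z axes, in that order (R = Rz(yaw) Ry(pitch) Rx(roll)).
In Python, from plant import r gives the robot as it stands.
- The arm moves only by the shell command python3 -m crank 'ROWS' [FORCE]. ROWS is JSON, a list of rows, each a list of 3 entries, a list of its own where there are three numbers: the turn, a rotation vector about the tool's x, y, z in degrees, then the shift along the tool's x, y, z in cm, then the closure, from -1 (fully open) to 1 (shut). In form: [[[wx, wy, wz], [dx, dy, dz], fingers], ...]. A call has 1 to 8 rows; each row shifts and turns the commanded pose from where the row before left it, along the tool's axes as they then stand; what a row does not reach is not made up. A row lasts 1/10 s, in which the tool goes at most 50 mm and 8.59 degrees, less where a joint would pass 70% of its speed; a pose out of reach is approached as far as the arm can. A call with a gripper value outside its range is refused whole. The fingers move at their own pace and stop on an object; FORCE is the grip in N (left out, the last holds). Time passes only in rows, so rows that do not move let the fingers close. It gives the time, the measured TCP pose, the force, the opening and the grip force at its end, in the units of the state.
- r.get_state(): the state, without advancing time (a new reading comes with each control period).
- r.capture(name): name is "side" or "top" or "wrist"; returns a dict with "color" (400x640x3 uint8, red, green, blue), "range_z" (400x640 float32, m along the optical axis (not along the pixel's ray), 0 where there is no reading), "intrinsics" (3x3 intrinsics, pixels), "world_from_camera" (4x4, takes a point from camera to world coordinates); the wrist camera has in their place "hand_eye" (4x4, takes a point from camera to tool coordinates, whose origin is the TCP and whose axes are the flange's). Camera axes: x right, y down, z forward; pixel columns grow to the right and rows downward; lengths in m; the calibration is good to about 2 mm. The wrist camera is an equidistant fisheye: a pixel r from the principal point sees the ray r / f radians off the axis. A picture is of the moment at which its call begins: read the wrist's pose just before it.
- r.close_job(): hands the job in; it is judged then, once.
The state is a dict: "time_s": time; "joints": joint angles; "qd": joint speeds; "joint_torque": joint torques, N m; "tcp_pos": TCP position; "eef_rot": TCP orientation; "contact_force": force on the tool from outside, world axes, zero at the start; "moment": the same for the moment, N m; "gripper_width": finger opening in m; "gripper_force": force on a finger pad.
Only numpy, scipy, OpenCV 4.12 (cv2) and the standard library are available. Lean on these libraries where they do the work, as an engineer would, in place of code of your own. Each camera call takes 0.05 s, during which the arm holds its last target. There are 200 camera calls.

## Working session

There is one attempt and no reset: what is moved stays moved. The work goes in short steps, Python scripts to look and compute and a shell command to move; the robot and the scene stay as the last step left them, time stands still between calls to the robot, and variables do not carry over. Pictures are saved under pics/ and viewed, at most 10 in all, crops included, and the job is handed in when it is done.

```bash
ls; mkdir -p pics; python3 - <<'E'
from plant import r
import cv2,numpy as np
s=r.get_state();print(s['time_s'],s['tcp_pos'],s['eef_rot'],s['gripper_width'])
for n in ['top','side']:
    c=r.capture(n);np.savez(f'{n}0.npz',**c);cv2.imwrite(f'pics/{n}0.png',c['color'][...,::-1]);print(n,c['intrinsics'],c['world_from_camera'].round(3))
E
```

```text
pics
0.0 [ 0.20502043 -0.64264571  0.25061607] [ 1.79903930e+02 -6.91348068e-03 -1.62311672e+02] 0.08759635663053793
top [[448.05055895   0.         316.23937956]
 [  0.         448.05055895 203.12564139]
 [  0.           0.           1.        ]] [[-0.021 -0.995  0.1    0.407]
 [-0.999  0.018 -0.031  0.006]
 [ 0.029 -0.1   -0.995  1.176]
 [ 0.     0.     0.     1.   ]]
side [[399.73668597   0.         313.92437882]
 [  0.         399.73668597 198.40445246]
 [  0.           0.           1.        ]] [[-0.965 -0.173  0.198  0.327]
 [-0.263  0.681 -0.683  0.633]
 [-0.017 -0.711 -0.703  0.718]
 [ 0.     0.     0.     1.   ]]
```

View pics/top0.png

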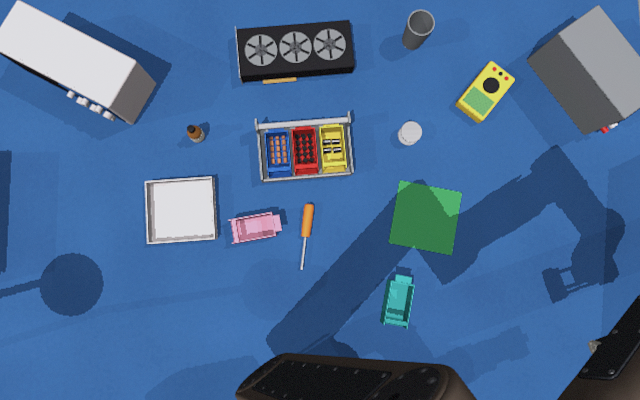

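View pics/side0.png

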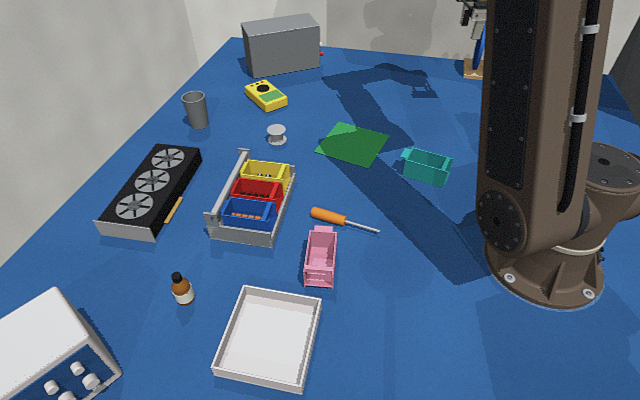

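The top view shows the yellow bin in the rack's right bay at (333,148). The red bin is at (305,150) and the blue at (278,150). The green mat is at (426,217), the tray at (181,210), the spool at (409,133), the flux bottle at (195,133) and the driver at (306,235). Things that could be mistaken for the target are the yellow multimeter (487,92), the pink bin (255,227), the turquoise bin (398,300), the fan card's yellow strip (280,80), and the red and blue bins. I choose (333,148): yellow, in a rack bay.

```bash
cat > h.py <<'E'
import numpy as np,cv2
def load(n): return dict(np.load(n))
def cloud(c):
    K=c['intrinsics'];z=c['range_z'].astype(float);v,u=np.mgrid[:400,:640]
    P=np.stack([(u-K[0,2])/K[0,0]*z,(v-K[1,2])/K[1,1]*z,z],-1)
    W=P@c['world_from_camera'][:3,:3].T+c['world_from_camera'][:3,3]
    W[z==0]=np.nan
    return W
def onplane(c,u,v,h):
    K=c['intrinsics'];T=c['world_from_camera'];d=T[:3,:3]@np.array([(u-K[0,2])/K[0,0],(v-K[1,2])/K[1,1],1.])
    return T[:3,3]+d*(h-T[2,3])/d[2]
def hsv(c): return cv2.cvtColor(c['color'],cv2.COLOR_RGB2HSV)
E
python3 - <<'E'
from h import *
np.set_printoptions(precision=4,suppress=True)
c=load('top0.npz');W=cloud(c);H=hsv(c)
def rect(name,m,h):
    m=m.astype(np.uint8);cs,_=cv2.findContours(m,0,2);k=max(cs,key=cv2.contourArea)
    pts=np.array([onplane(c,*p[0],h)[:2] for p in k],np.float32);rc=cv2.minAreaRect(pts*1000)
    print(name,rc,'medz',np.nanmedian(W[m>0][:,2]))
v,u=np.mgrid[:400,:640]
box=lambda a,b,d,e:(u>=a)&(u<b)&(v>=d)&(v<e)
rect('mat',(H[...,0]>50)&(H[...,0]<75)&(H[...,1]>120)&box(380,480,170,265),.003)
rect('tray',(H[...,1]<60)&(H[...,2]>120)&box(135,225,165,255),.035)
Y=(H[...,0]>22)&(H[...,0]<34)&(H[...,1]>110)&(H[...,2]>80)&box(315,360,110,190)
rect('yellow',Y,.066)
p=W[Y]; print('yellow z pct',np.nanpercentile(p[:,2],[2,50,90,98]))
# rim points
t=p[(p[:,2]>.058)];print(cv2.minAreaRect((t[:,:2]*1000).astype(np.float32)))
# bar
g=(H[...,1]<70)&box(245,365,105,190)
b=W[g];b=b[(b[:,2]>.077)&(b[:,2]<.09)];print('bar',len(b),cv2.minAreaRect((b[:,:2]*1000).astype(np.float32)))
q=W[g];q=q[(q[:,2]>.02)&(q[:,2]<.035)];print('lip',len(q),cv2.minAreaRect((q[:,:2]*1000).astype(np.float32)))
cv2.imwrite('pics/crop0.png',cv2.resize(c['color'][105:190,240:365,::-1],None,fx=6,fy=6,interpolation=2))
E
```

```text
mat ((482.63311767578125, -317.1615905761719), (168.3523712158203, 168.1543731689453), 77.66348266601562) medz 0.0031694452166137754
tray ((511.3695068359375, 318.2724609375), (162.30650329589844, 171.20660400390625), 3.1072373390197754) medz 0.004492881147849737
yellow ((658.538818359375, -71.65937805175781), (124.0088882446289, 63.10533905029297), 3.8829803466796875) medz 0.024380611834234567
yellow z pct [0.012  0.0244 0.0685 0.0711]
((661.611328125, -72.85164642333984), (114.77337646484375, 59.87250900268555), 3.8560497760772705)
bar 522 ((721.6414184570312, 2.0180892944335938), (28.648462295532227, 237.78610229492188), 3.698914051055908)
lip 508 ((651.1776123046875, -2.7345428466796875), (126.59211730957031, 231.44712829589844), 3.500291109085083)
```

View pics/crop0.png

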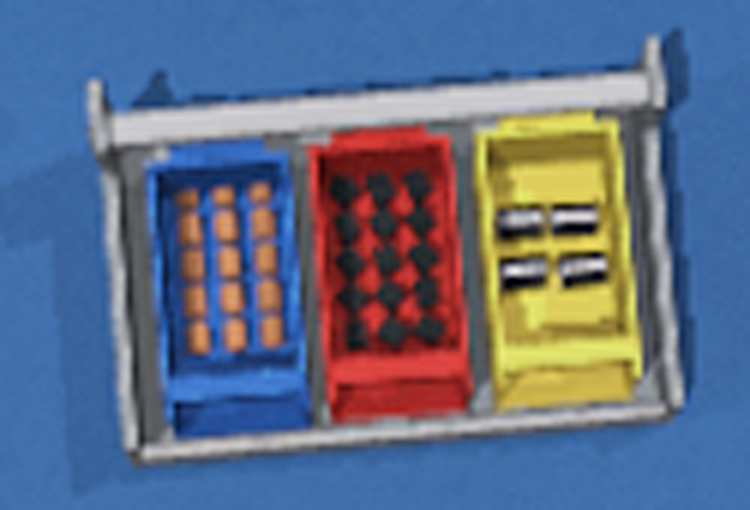

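The crop confirms the yellow bin with four black and silver capacitors, sitting in the right bay. Its bridge is at crop (570,355), which is about (335,164) in the full image. The lip is below it and the bar above.

```bash
python3 - <<'E'
from h import *
np.set_printoptions(precision=4,suppress=True)
c=load('top0.npz');W=cloud(c);H=hsv(c)
for (a,b) in [(495,358),(570,355),(636,350)]:
    print(onplane(c,240+a/6,105+b/6,.068))
Y=(H[...,0]>22)&(H[...,0]<34)&(H[...,1]>110)
v,u=np.mgrid[:400,:640]
m=Y&(u>318)&(u<352)&(v>155)&(v<175)&(W[...,2]>.058)
p=W[m];print(len(p),cv2.minAreaRect((p[:,:2]*1000).astype(np.float32)),np.median(p[:,2]))
for vv in range(155,180,1): print(vv,W[vv,335],Y[vv,335])
E
```

```text
[ 0.6147 -0.046   0.068 ]
[ 0.6155 -0.0775  0.068 ]
[ 0.6172 -0.1052  0.068 ]
129 ((621.0577392578125, -75.53109741210938), (33.57969284057617, 59.3946418762207), 3.7678182125091553) 0.06780421728648367
155 [ 0.6498 -0.0821  0.0157] True
156 [ 0.6472 -0.082   0.0154] True
157 [ 0.6447 -0.082   0.0147] True
158 [ 0.6422 -0.082   0.0135] True
159 [ 0.6392 -0.0818  0.0151] True
160 [ 0.6362 -0.0816  0.0172] True
161 [ 0.6335 -0.0815  0.0173] True
162 [ 0.6212 -0.0777  0.0669] True
163 [ 0.6184 -0.0775  0.0684] True
164 [ 0.6166 -0.0778  0.0644] True
165 [ 0.6132 -0.0774  0.0689] True
166 [ 0.6121 -0.0779  0.0611] True
167 [ 0.6169 -0.0809  0.0205] True
168 [ 0.6143 -0.0809  0.0201] True
169 [ 0.6105 -0.0803  0.0268] True
170 [ 0.609  -0.0807  0.0204] True
171 [ 0.6061 -0.0805  0.0218] True
172 [ 0.6046 -0.081   0.0148] False
173 [ 0.6018 -0.0809  0.0157] False
174 [ 0.5967 -0.0797  0.0309] False
175 [ 0.5947 -0.0799  0.0268] False
176 [ 0.5946 -0.081   0.0111] False
177 [ 0.5939 -0.0819 -0.0011] False
178 [ 0.5905 -0.0815  0.003 ] False
179 [ 0.5886 -0.0818 -0.0016] False
```

```bash

python3 -m crank '[[[0,0,0],[0,0,-5],-1],[[0,0,-8.5],[0,0,0],-1],[[0,0,-8.5],[0,0,0],-1]]' 40; python3 -c "
from plant import r
s=r.get_state();print(s['joints'],s['tcp_pos'],s['eef_rot'])"
```

```text
time_s: 0.4
tcp_pos: [0.2054, -0.6435, 0.3029]
eef_rot: [-179.9, -0.0, -145.0]
contact_force: [-0.3, 0.3, -2.2]
gripper_width: 0.0876
gripper_force: 0.0
[-5.58029477e+01  1.90924569e+01  5.19823226e+00 -1.06242266e-03
 -7.59736163e+01  8.25443261e-01] [ 0.2053592  -0.64345538  0.30293931] [-1.79867840e+02 -8.72678096e-04 -1.44977762e+02]
```

```bash
cat > st.py <<'E'
from plant import r
import json
s=r.get_state()
f=lambda a:[round(float(x),4) for x in a]
open('log.txt','a').write(json.dumps([f(s['joints']),f(s['tcp_pos']),f(s['eef_rot'])])+'\n')
print(round(s['time_s'],2),f(s['joints']),f(s['tcp_pos']),f(s['eef_rot']),f(s['contact_force']),s['gripper_width'],s['gripper_force'])
E
python3 st.py
python3 -m crank '[[[0,0,-8.4],[0,0,0],-1],[[0,0,-8.4],[0,0,0],-1],[[0,0,-8.4],[0,0,0],-1],[[0,0,-8.4],[0,0,0],-1],[[0,0,-8.4],[0,0,0],-1],[[0,0,-8.4],[0,0,0],-1],[[0,0,-8.4],[0,0,0],-1]]' >/dev/null; python3 st.py
python3 -m crank '[[[0,0,0],[-3.6,-3,0],-1],[[0,0,0],[-3.6,-3,0],-1],[[0,0,0],[-3.6,-3,0],-1],[[0,0,0],[-3.6,-3,0],-1],[[0,0,0],[-3.6,-3,0],-1],[[0,0,0],[-3.6,-3,0],-1],[[0,0,0],[-3.6,-3,0],-1],[[0,0,0],[-3.6,-3,0],-1]]' >/dev/null; python3 st.py
python3 -m crank '[[[0,0,0],[-3.6,-3,0],-1],[[0,0,0],[-3.6,-3,0],-1],[[0,0,0],[-3.6,-3,0],-1],[[0,0,0],[-3.6,-3,0],-1],[[0,0,0],[-3.6,-3,0],-1],[[0,0,0],[-3.6,-3,2.5],-1],[[0,0,0],[-3.6,-3,2.5],-1],[[0,0,0],[0,0,2.5],-1]]' >/dev/null
python3 -m crank '[[[0,0,0],[0,0,2.5],-1],[[0,0,0],[0,0,0],-1]]'>/dev/null; python3 st.py
python3 - <<'E'
from plant import r
import numpy as np,cv2
s=r.get_state();c=r.capture('wrist');np.savez('w1.npz',pos=s['tcp_pos'],rot=s['eef_rot'],**c);cv2.imwrite('pics/w1.png',c['color'][...,::-1]);print(c['hand_eye'].round(3),c['intrinsics'])
E
```

```text
0.4 [-55.8029, 19.0925, 5.1982, -0.0011, -75.9736, 0.8254] [0.2054, -0.6435, 0.3029] [-179.8678, -0.0009, -144.9778] [-0.3107, 0.3393, -2.2059] 0.0875934996784191 0.0
1.1 [-55.8007, 19.1828, 5.083, -0.0131, -75.9566, 59.6399] [0.2051, -0.6428, 0.301] [179.9825, 0.0551, -86.1641] [-0.0418, 0.4668, 0.2108] 0.08770534560492954 0.0
1.9 [-17.8438, 6.663, -11.1519, -0.0082, -72.1995, 21.3393] [0.4277, -0.3391, 0.3014] [179.9894, 0.0125, -86.507] [1.0386, 0.2071, -0.0477] 0.08721122766549125 0.0
2.9 [10.4912, 17.8588, -10.1809, -0.0784, -62.3856, -6.9542] [0.6159, -0.0806, 0.2002] [179.5693, 0.0171, -86.4996] [-0.0195, 0.0576, -0.2422] 0.08759059350506744 0.0
[[ 0.001 -0.968 -0.25   0.066]
 [ 1.     0.001 -0.    -0.   ]
 [ 0.001 -0.25   0.968 -0.133]
 [ 0.     0.     0.     1.   ]] [[309.70691629   0.         319.33977315]
 [  0.         309.70691629 201.19447571]
 [  0.           0.           1.        ]]
```

View pics/w1.png

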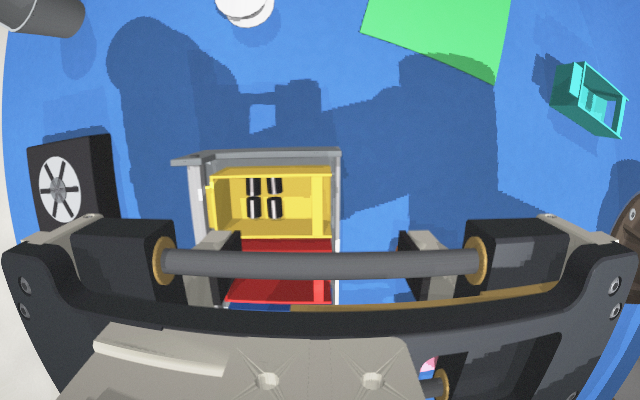

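The wrist view shows the bin from above with its mouth to the right. The bridge is at about cols 312-324, rows 178-232, the four capacitors are at (265,198), the lip is at col 338 and the red bin below at row 270.

```bash
cat >> h.py <<'E'
from scipy.spatial.transform import Rotation as Ro
def wray(c,u,v):
    K=c['intrinsics'];a=np.array([u-K[0,2],v-K[1,2]]);rr=np.hypot(*a);th=rr/K[0,0]
    d=np.array([*(a/max(rr,1e-9)*np.sin(th)),np.cos(th)])
    Rt=Ro.from_euler('xyz',c['rot'],degrees=True).as_matrix();T=c['hand_eye']
    return Rt@T[:3,3]+c['pos'],Rt@T[:3,:3]@d
def wplane(c,u,v,h):
    o,d=wray(c,u,v);return o+d*(h-o[2])/d[2]
E
python3 - <<'E'
from h import *
np.set_printoptions(precision=4,suppress=True)
c=load('w1.npz');H=hsv(c)
print(H[200,296:345].tolist())
print(c['range_z'][200,300:345:3])
for u,v,h in [(313,200,.068),(324,200,.068),(318,177,.068),(318,235,.068),(338,155,.028),(338,303,.028)]:print(u,v,wplane(c,u,v,h))
cv2.imwrite('pics/w1c.png',cv2.resize(c['color'][140:310,170:350,::-1],None,fx=4,fy=3.5,interpolation=cv2.INTER_NEAREST))
E
```

```text
[[27, 147, 244], [27, 146, 244], [27, 146, 244], [27, 148, 243], [27, 146, 244], [27, 147, 244], [27, 146, 244], [27, 147, 244], [27, 145, 244], [27, 147, 244], [27, 145, 244], [27, 146, 244], [27, 144, 244], [27, 147, 244], [27, 148, 244], [27, 149, 242], [27, 144, 245], [29, 135, 246], [28, 138, 246], [28, 138, 246], [28, 139, 246], [28, 137, 246], [28, 139, 246], [28, 139, 246], [28, 140, 246], [28, 138, 246], [25, 157, 232], [23, 162, 213], [24, 158, 216], [24, 159, 217], [24, 156, 224], [24, 158, 225], [24, 158, 224], [23, 158, 215], [22, 113, 187], [50, 5, 146], [100, 11, 137], [100, 15, 155], [109, 14, 148], [110, 5, 156], [130, 4, 188], [0, 0, 210], [90, 1, 207], [110, 29, 187], [109, 78, 160], [107, 148, 138], [107, 150, 143], [108, 148, 145], [107, 152, 164]]
[0.3279 0.3284 0.3289 0.329  0.2744 0.2742 0.2735 0.2733 0.322  0.3187
 0.318  0.3309 0.3154 0.3163 0.3448]
313 200 [ 0.6209 -0.0792  0.068 ]
324 200 [ 0.6112 -0.0798  0.068 ]
318 177 [ 0.6177 -0.1     0.068 ]
318 235 [ 0.6145 -0.0465  0.068 ]
338 155 [ 0.5988 -0.1163  0.028 ]
338 303 [0.5852 0.0524 0.028 ]
```

View pics/w1c.png

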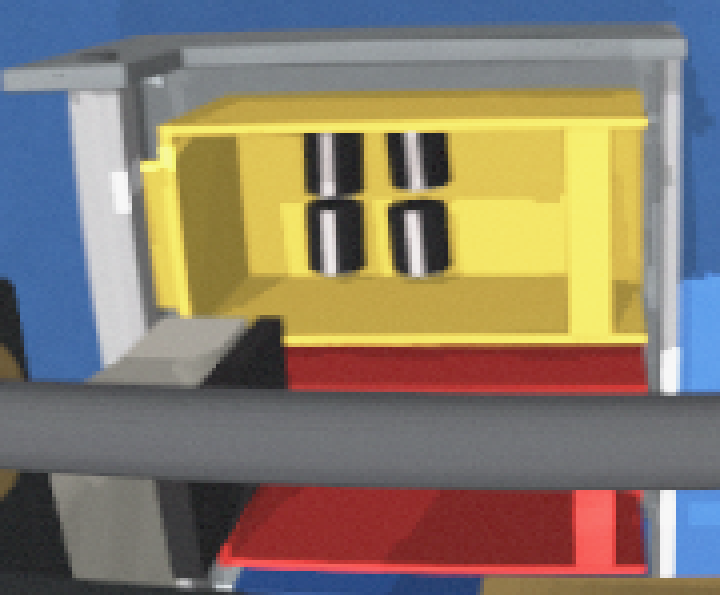

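```bash

python3 -m crank '[[[0,0,0],[-0.6,0,3],-1],[[0,0,0],[0,0,3],-1],[[0,0,0],[0,0,3],-1],[[0,0,0],[0,0,3],-1],[[0,0,0],[0,0,1],-1],[[0,0,0],[0,0,0.2],-1],[[0,0,0],[0,0,0],-1]]' >/dev/null; python3 st.py
python3 -m crank '[[[0,0,0],[0,0,0],1],[[0,0,0],[0,0,0],1],[[0,0,0],[0,0,0],1],[[0,0,0],[0,0,0],1],[[0,0,0],[0,0,0],1],[[0,0,0],[0,0,0],1],[[0,0,0],[0,0,0],1],[[0,0,0],[0,0,0],1]]' 40 >/dev/null; python3 st.py
```

```text
3.65 [11.0036, 24.9886, -18.1605, 0.0369, -46.7437, -7.5285] [0.6189, -0.0752, 0.0741] [-179.8903, -0.0126, -86.4996] [0.4179, -0.0564, 0.7146] 0.08777400635271485 0.0
4.45 [11.0216, 25.0731, -18.2804, 0.0001, -46.6542, -7.5303] [0.6177, -0.0751, 0.0724] [179.9924, -0.0011, -86.5086] [-0.0133, 0.675, 0.9251] 0.029183433102242567 0.0
```

```bash

python3 -m crank '[[[0,0,0],[0,0,0.4],0.3],[[0,0,0],[0,0,0],1],[[0,0,0],[0,0,0],1],[[0,0,0],[0,0,0],1],[[0,0,0],[0,0,0],1],[[0,0,0],[0,0,0],1],[[0,0,0],[0,0,0],1]]' 40 >/dev/null; python3 st.py
```

```text
5.15 [11.0218, 25.3428, -18.4791, -0.0053, -46.1844, -7.5279] [0.6177, -0.0751, 0.0684] [179.9932, 0.003, -86.5097] [-0.4897, 0.3651, -0.1603] 0.009890652479260008 39.99297022819519
```

```bash

python3 -m crank '[[[-3,0,0],[0,-0.3,-0.55],1],[[-3,0,0],[0,-0.3,-0.55],1],[[-3,0,0],[0,-0.3,-0.55],1],[[-3,0,0],[0,-0.3,-0.55],1],[[-3,0,0],[0,-0.3,-0.55],1],[[-3,0,0],[0,-0.3,-0.55],1],[[0,0,0],[0,0,0],1],[[0,0,0],[0,0,0],1]]' >/dev/null; python3 st.py
python3 - <<'E'
from plant import r
import numpy as np,cv2
s=r.get_state();c=r.capture('side');np.savez('s2.npz',**c);cv2.imwrite('pics/s2.png',cv2.resize(c['color'][100:270,180:400,::-1],None,fx=3.5,fy=3.5))
E
```

```text
5.95 [9.6515, 34.7189, 1.4661, -1.9906, -74.6604, -5.349] [0.6396, -0.0737, 0.0978] [161.9964, 0.0135, -86.5288] [-0.1438, 0.1128, -1.6283] 0.009529404089253408 39.99289155006409
```

View pics/s2.png

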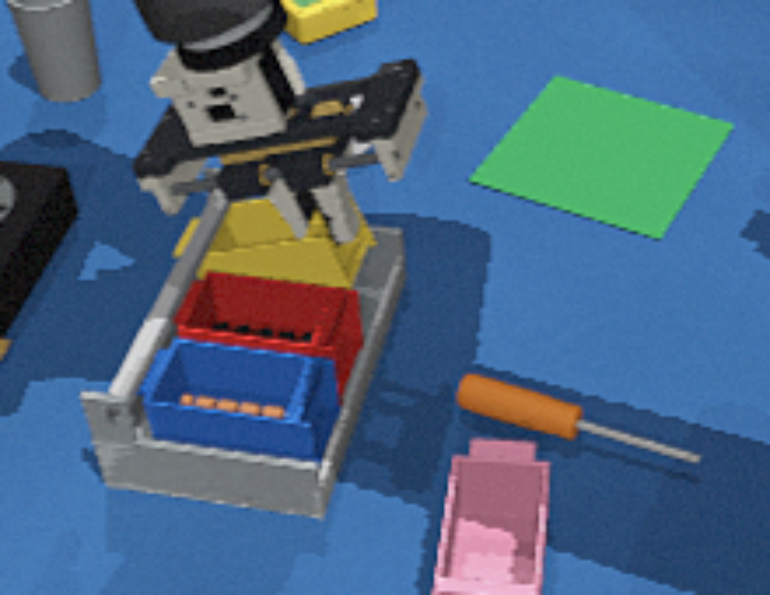

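The bin is tilted front up, with the tab still under the bar and the neighbours undisturbed. The wrist carries about the bin's own weight, so I draw it forward.

```bash

python3 -m crank '[[[0,0,0],[0,0.95,0.25],1],[[0,0,0],[0,0.95,0.3],1],[[0,0,0],[0,0.95,0.3],1],[[0,0,0],[0,0.95,0.3],1],[[0,0,0],[0,0.95,0.3],1],[[0,0,0],[0,0.95,0.3],1],[[0,0,0],[0,0.95,0.3],1],[[0,0,0],[0,0,0],1]]' >/dev/null; python3 st.py
python3 -m crank '[[[0,0,0],[0,0.3,-1],1],[[0,0,0],[0,0.6,-2],1],[[0,0,0],[0,0.6,-2],1],[[0,0,0],[0,0.6,-2],1],[[0,0,0],[0,0.6,-2],1],[[0,0,0],[0,0,0],1]]' >/dev/null; python3 st.py
python3 -m crank '[[[3,0,0],[0,0,0],1],[[3,0,0],[0,0,0],1],[[3,0,0],[0,0,0],1],[[3,0,0],[0,0,0],1],[[3,0,0],[0,0,0],1],[[3,0,0],[0,0,0],1],[[0,0,0],[0,0,0],1]]' >/dev/null; python3 st.py
```

```text
6.8 [10.31, 29.016, -8.627, -2.2507, -70.2764, -5.7301] [0.569, -0.078, 0.1001] [161.9738, 0.0116, -86.5157] [0.9829, 0.4423, -1.6941] 0.009837156247018388 39.99311864376068
7.4 [10.2773, 24.1801, -2.4279, -2.0383, -80.925, -6.1234] [0.5747, -0.078, 0.1974] [162.3611, -0.0301, -86.4734] [1.1483, 0.0276, -1.7826] 0.009540613243676532 39.99301314353943
8.1 [11.654, 13.8899, -16.682, -0.011, -59.3812, -8.1607] [0.5714, -0.0779, 0.1939] [-179.9549, 0.016, -86.5123] [-0.076, 0.5574, -1.4163] 0.009554208256009602 39.992616176605225
```

```bash

python3 -m crank '[[[0,0,0],[0.65,0.4,0],1],[[0,0,0],[1.3,0.8,0],1],[[0,0,0],[1.95,1.2,0],1],[[0,0,0],[1.95,1.2,0],1],[[0,0,0],[1.95,1.2,0],1],[[0,0,0],[1.95,1.2,0],1],[[0,0,0],[1.95,1.2,0],1],[[0,0,0],[1.95,1.2,0],1]]' >/dev/null; python3 st.py
python3 -m crank '[[[0,0,0],[1.95,1.2,0],1],[[0,0,0],[1.95,1.2,0],1],[[0,0,0],[1.95,1.2,0],1],[[0,0,0],[1.95,1.3,0],1],[[0,0,0],[1.3,0.8,1],1],[[0,0,0],[0.65,0.4,2],1],[[0,0,0],[0,0,2],1],[[0,0,0],[0,0,2],1]]' >/dev/null
python3 -m crank '[[[0,0,0],[0,0,2],1],[[0,0,0],[0,0,1.5],1],[[0,0,0],[0,0,1],1],[[0,0,0],[0,0,0],1],[[0,0,0],[0,0,0],1]]' >/dev/null; python3 st.py
```

```text
8.9 [-3.3174, 10.8975, -20.7307, -0.0018, -58.4643, 6.7846] [0.496, -0.2209, 0.1934] [179.9083, 0.0124, -86.5337] [-0.7535, 0.1418, -1.8251] 0.009758159176123469 39.993685483932495
10.2 [-15.3712, 18.6989, -27.9157, 0.0161, -43.4106, 18.8555] [0.4421, -0.3205, 0.0787] [179.9726, -0.0023, -86.504] [0.5139, -0.1801, -1.8435] 0.00991041125612666 39.992934465408325
```

```bash

python3 -m crank '[[[0,0,0],[0,0,1],1],[[0,0,0],[0,0,0.5],1],[[0,0,0],[0,0,0.2],1],[[0,0,0],[0,0,0],1]]' >/dev/null; python3 st.py
python3 -m crank '[[[0,0,0],[0,0,0.1],1],[[0,0,0],[0,0,0.1],1],[[0,0,0],[0,0,0],1]]' >/dev/null; python3 st.py
```

```text
10.6 [-15.3485, 20.0568, -28.8574, -0.0, -41.1173, 18.8465] [0.4418, -0.3202, 0.0614] [179.9703, 0.0102, -86.502] [-0.8706, -0.2147, -2.0408] 0.009733864974572761 39.99284505844116
10.9 [-15.3506, 20.192, -28.9362, 0.0014, -40.8517, 18.8441] [0.4421, -0.3203, 0.0598] [-179.9813, -0.0073, -86.5055] [0.6611, 0.4468, -1.4202] 0.009699305111634245 39.99322593212128
```

```bash
python3 - <<'E'
import json
from h import *
L=[json.loads(l) for l in open('log.txt')]
# planar fit: wrist plane with offset .191 ; for down/tilted poses with q4~0
A=[];b=[];
for q,p,e in L:
    if abs(q[3])>.3: continue
    q1,q2,q3,q5=np.radians([q[0],q[1],q[2],q[4]]);f=q2-q3
    rr=p[0]*np.cos(q1)+p[1]*np.sin(q1);lat=-p[0]*np.sin(q1)+p[1]*np.cos(q1)
    g=f-q5 # tool angle below horizontal
    # r= a1+L2 sin q2 + L4 cos f + a3 sin f ; z=h+L2 cos q2 - L4 sin f + a3 cos f - d sin g
    A.append([1,0,np.sin(q2),np.cos(f),np.sin(f)]);b.append(rr-0*np.cos(g))
    A.append([0,1,np.cos(q2),-np.sin(f),np.cos(f)]);b.append(p[2])
    print(round(lat,4),np.degrees(g).round(2))
x,res,rk,sv=np.linalg.lstsq(np.array(A),np.array(b),rcond=None);print(x,np.abs(np.array(A)@x-b).max(),sv)
E
```

```text
-0.1918 89.87
-0.1917 90.06
-0.1917 90.01
-0.1914 90.43
-0.1919 89.89
-0.1918 90.01
-0.1918 90.01
-0.1917 89.95
-0.1918 90.09
-0.1918 90.03
-0.1918 90.03
-0.1918 89.98
[-3.52742429e-04 -1.55779778e-01  6.03132765e-01  4.63307292e-01
 -1.30496643e-04] 0.0025473383139977823 [5.96788819 4.86812725 0.58098758 0.5489418  0.2162498 ]
```

```bash

python3 -m crank '[[[0,0,0],[0,0,0.1],1],[[0,0,0],[0,0,0],1]]' >/dev/null; python3 st.py
python3 -m crank '[[[0,0,0],[0,0,0],0.5],[[0,0,0],[0,0,0],0.2],[[0,0,0],[0,0,0],0],[[0,0,0],[0,0,0],-0.3],[[0,0,0],[0,0,0],-0.3],[[0,0,0],[0,0,0],-0.3]]' >/dev/null; python3 st.py
python3 - <<'E'
import json
from h import *
from scipy.optimize import least_squares
L=[json.loads(l) for l in open('log.txt')]
R=Ro.from_euler
def fk(p,q):
    h,L2,L4,d,s1,s2,o6=p
    q1,q2,q3,q4,q5,q6=q
    # pitch-down rotation about y by +angle ; forearm along x
    R1=R('z',q1,degrees=True)
    P=R1.apply([0,s1,h])+ (R1*R('y',q2,degrees=True)).apply([0,0,L2])
    R3=R1*R('y',q2-q3,degrees=True); P=P+R3.apply([L4,s2,0])
    R5=R3*R('x',q4,degrees=True)*R('y',-q5,degrees=True)
    P=P+R5.apply([d,0,0])
    return P,R5,q6
def frame(p,q,sg):
    P,R5,q6=fk(p,q)
    # tool z = R5 x
    return P,R5*R('x',sg*q6,degrees=True)
def res(p):
    o=[]
    for q,x,e in L: o+=list((fk(p,q)[0]-x)*1000)
    return o
s=least_squares(res,[.2,.6,.46,.35,-.19,0,0]);print(s.x,np.abs(s.fun).max(),np.sqrt(np.mean(s.fun**2)))
for sg in(1,-1):
  for q,x,e in L[5:8]:
    M=frame(s.x,q,sg)[1].inv()*R('xyz',e,degrees=True)
    print(sg,M.as_matrix().round(3).tolist())
E
```

```text
11.1 [-15.3478, 20.2247, -28.9682, 0.0166, -40.7689, 18.8447] [0.4422, -0.3203, 0.0594] [-179.9673, -0.0226, -86.4906] [-2.0357, 2.1304, 3.5321] 0.009481757204720106 39.993504881858826
11.7 [-15.3518, 20.2866, -28.9915, -0.001, -40.7244, 18.8451] [0.442, -0.3202, 0.0587] [179.9979, 0.0014, -86.5074] [0.4246, 0.2016, 0.3685] 0.052135371781254464 0.0
[ 0.19767515  0.60016275  0.46322179  0.35184358 -0.58136975  0.3940136
  0.        ] 20.727040703129294 5.701260288456688
1 [[-0.0, 0.0, 1.0], [-0.966, 0.26, -0.0], [-0.26, -0.966, -0.0]]
1 [[0.0, -0.0, 1.0], [-0.966, 0.26, 0.0], [-0.26, -0.966, 0.0]]
1 [[0.067, -0.007, 0.998], [-0.977, 0.203, 0.067], [-0.203, -0.979, 0.007]]
-1 [[-0.0, 0.0, 1.0], [-1.0, -0.0, -0.0], [0.0, -1.0, 0.0]]
-1 [[0.0, -0.0, 1.0], [-1.0, 0.0, 0.0], [-0.0, -1.0, -0.0]]
-1 [[0.067, -0.007, 0.998], [-0.998, 0.018, 0.067], [-0.019, -1.0, -0.006]]
```

The bin was let go gently and is upright on the mat. Next I fix the wrist roll sign, then work out which tip direction the arm can reach.

```bash
cat > kin.py <<'E'
import json
from h import *
from scipy.optimize import least_squares
R=Ro.from_euler
L=[json.loads(l) for l in open('log.txt')]
C=np.array([[0,0,1],[-1,0,0],[0,-1,0.]])
def fk(p,q):
    h,L2,L4,d,s1,s2=p;q1,q2,q3,q4,q5,q6=q
    R1=R('z',q1,degrees=True)
    P=R1.apply([0,s1,h])+(R1*R('y',q2,degrees=True)).apply([0,0,L2])
    R3=R1*R('y',q2-q3,degrees=True);P=P+R3.apply([L4,0,0])
    R5=R3*R('x',-q4,degrees=True)*R('y',-q5,degrees=True)
    P=P+R5.apply([d,s2,0])
    return P,R5*R('x',-q6,degrees=True)*Ro.from_matrix(C)
res=lambda p:np.concatenate([(fk(p,q)[0]-x)*1000 for q,x,e in L])
s=least_squares(res,[.2,.6,.46,.35,-.1918,0]);PM=s.x
if __name__=='__main__':
    print(PM.round(4),np.abs(s.fun).max());
    print(max((fk(PM,q)[1].inv()*R('xyz',e,degrees=True)).magnitude() for q,x,e in L)*57.3)
lo=np.array([-176,-82,-58.2,-173.8,-174.7,-.2]);lo[5]=-173.6;hi=np.array([176,121.7,71.7,95.5,-.2,173.6])
def ik(P,Rt,q0):
    f=lambda q:np.concatenate([(fk(PM,q)[0]-P)*100,(fk(PM,q)[1].inv()*Rt).as_rotvec()*20])
    s=least_squares(f,np.clip(q0,lo+.01,hi-.01),bounds=(lo,hi));return s.x,np.abs(s.fun).max()
E
python3 kin.py; cat > dump.py <<'E'
from kin import *
def toolpose(nose,psi,t,flip,xg=0,zg=41):
    # bin frame: -x front. azimuth of bin x = psi; tilt t front down (about -y)
    Rb=R('z',psi,degrees=True)*R('y',-t,degrees=True)
    Rb=R('z',psi,degrees=True)*R('y',-t,degrees=True)
    P=np.array(nose)+Rb.apply(np.array([xg+55,0,zg-11])/1000)
    return P,Rb*R('xyz',[180,0,180*flip],degrees=True)
if __name__=='__main__':
  for psi in range(-180,180,20):
   for flip in (0,1):
    q=np.array([45,20,-20,0,-50,0.]);best=None
    for q6 in(-90,0,90):
        P,Rt=toolpose([.51,.318,.12],psi,0,flip);q,e=ik(P,Rt,np.array([48,20,-20,0,-50,q6]))
        if e<.05:break
    else: continue
    out=[]
    for t,z in [(15,.12),(30,.1),(40,.06),(50,.04),(60,.035),(68,.035)]:
        q2,e=ik(*toolpose([.51,.318,z],psi,t,flip),q);
        if e>.05: break
        out.append((t,np.abs(q2-q).max().round(),q2.round().astype(int).tolist()));q=q2
    print(psi,flip,out[-1] if out else None)
E
python3 dump.py
```

```text
[ 0.1989  0.6016  0.4636  0.3531 -0.0007 -0.1911] 0.05077541574216582
0.00017043759790950704
-180 0 (68, np.float64(8.0), [31, 58, 34, -35, -125, -125])
-180 1 (68, np.float64(8.0), [31, 58, 34, -35, -125, 55])
-160 0 (68, np.float64(9.0), [39, 61, 36, -23, -130, -112])
-160 1 (68, np.float64(9.0), [39, 61, 36, -23, -130, 68])
-140 0 (68, np.float64(9.0), [47, 61, 31, -8, -127, -97])
-140 1 (68, np.float64(9.0), [47, 61, 31, -8, -127, 83])
-120 0 (68, np.float64(8.0), [54, 59, 20, 6, -119, -85])
-120 1 (68, np.float64(8.0), [54, 59, 20, 6, -119, 95])
-100 0 (68, np.float64(7.0), [61, 55, 6, 18, -107, -77])
-100 1 (68, np.float64(7.0), [61, 55, 6, 18, -107, 103])
-80 0 (68, np.float64(6.0), [67, 50, -11, 30, -93, -75])
-80 1 (68, np.float64(6.0), [67, 50, -11, 30, -93, 105])
-60 0 (68, np.float64(6.0), [72, 44, -29, 44, -80, -77])
-60 1 (68, np.float64(6.0), [72, 44, -29, 44, -80, 103])
-40 0 (68, np.float64(7.0), [72, 38, -47, 66, -70, -85])
-20 0 (40, np.float64(30.0), [52, 17, -55, 86, -38, -62])
-20 1 None
0 0 (30, np.float64(59.0), [46, 10, -53, 78, -21, -29])
0 1 (15, np.float64
[... 205 characters left out ...]
)
40 1 (15, np.float64(21.0), [51, 14, -24, 5, -37, -105])
60 0 (40, np.float64(36.0), [37, 13, -25, -47, -20, 153])
60 1 (68, np.float64(16.0), [-3, 29, -34, -104, -58, 61])
80 0 (30, np.float64(23.0), [39, 14, -17, -31, -40, 152])
80 1 (68, np.float64(10.0), [1, 32, -20, -84, -66, 48])
100 0 (15, np.float64(17.0), [46, 17, -12, -15, -53, 152])
100 1 (68, np.float64(7.0), [5, 37, -8, -71, -78, 43])
120 0 (15, np.float64(19.0), [45, 18, -10, -17, -59, 173])
120 1 (68, np.float64(6.0), [10, 42, 5, -61, -91, 42])
140 0 None
140 1 (68, np.float64(7.0), [16, 48, 17, -53, -104, 43])
160 0 (68, np.float64(7.0), [23, 53, 27, -45, -116, -133])
160 1 (68, np.float64(7.0), [23, 53, 27, -45, -116, 47])
```

```bash

python3 -m crank '[[[0,0,0],[0,0,-1],-0.3],[[0,0,0],[0,0,-3],-0.3],[[0,0,0],[0,0,-4],-1],[[0,0,0],[0,0,-4],-1],[[0,0,-7.5],[0,-4.2,0],-1],[[0,0,-7.5],[0,0,0],-1],[[0,0,-7.5],[0,0,0],-1],[[0,0,-7.5],[0,0,0],-1]]' >/dev/null
python3 -m crank '[[[0,0,-7.5],[0,0,0],-1],[[0,0,-7.5],[0,0,0],-1],[[0,0,-7.5],[0,0,0],-1],[[0,0,-7.5],[0,0,0],-1],[[0,0,-7.5],[0,0,0],-1],[[0,0,-7.5],[0,0,0],-1],[[0,0,-7.5],[0,0,0],-1],[[0,0,-7.5],[0,0,0],-1]]' >/dev/null
python3 -m crank '[[[0,0,0],[0,0,0],-1],[[0,0,0],[0,0,0],-1]]' >/dev/null;python3 st.py
python3 - <<'E'
from plant import r
import numpy as np,cv2
s=r.get_state();c=r.capture('wrist');np.savez('w3.npz',pos=s['tcp_pos'],rot=s['eef_rot'],**c);a=c['color'][...,::-1].copy()
t=r.capture('top');np.savez('t3.npz',**t);b=cv2.resize(t['color'][100:260,230:480,::-1],(640,410))
cv2.imwrite('pics/w3.png',cv2.resize(np.vstack([a[60:330],b[:280]]),None,fx=1,fy=1))
E
```

```text
13.5 [-13.935, 14.8632, -17.4705, 0.0015, -57.634, 107.2082] [0.484, -0.3177, 0.1793] [179.9893, -0.0304, 3.2741] [0.674, -0.2029, -1.1718] 0.08761050095487986 0.0
```

View pics/w3.png

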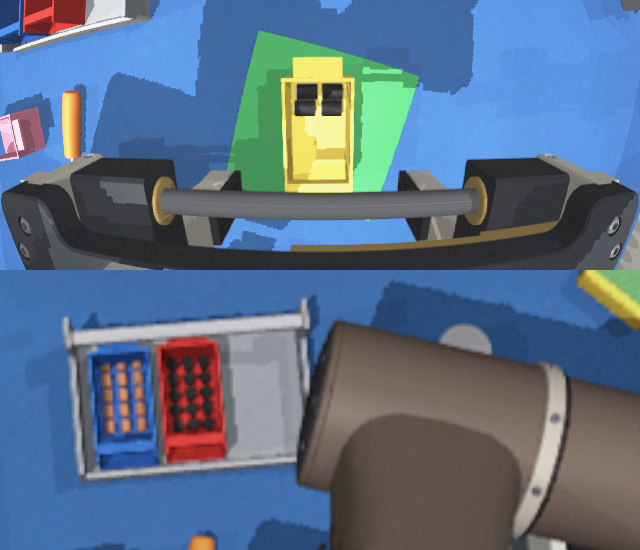

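The wrist view shows the bin upright on the mat, centred between the fingers at col 318. All four capacitors lie against its back wall (image (320,98)), and the red and blue bins have not moved. I descend and grip across the side walls.

```bash

python3 -m crank '[[[0,0,0],[0,0,3],-1],[[0,0,0],[0,0,3],-1],[[0,0,0],[0,0,3],-1],[[0,0,0],[0,0,3],-1],[[0,0,0],[0,0,1],-1],[[0,0,0],[0,0,0.5],-1],[[0,0,0],[0,0,0],-0.2],[[0,0,0],[0,0,0],0]]' >/dev/null; python3 st.py
python3 -m crank '[[[0,0,0],[0,0,0],1],[[0,0,0],[0,0,0],1],[[0,0,0],[0,0,0],1],[[0,0,0],[0,0,0],1],[[0,0,0],[0,0,0],1]]' 40 >/dev/null; python3 st.py
```

```text
14.4 [-13.9331, 23.8662, -25.3263, 0.0211, -40.693, 107.4068] [0.4848, -0.318, 0.0451] [179.9526, -0.1052, 3.4898] [0.1543, -0.2403, -0.617] 0.07665738039559293 0.0
14.9 [-13.9276, 23.873, -25.3689, 0.0116, -40.6762, 107.423] [0.4844, -0.3178, 0.0448] [179.9682, -0.076, 3.5042] [-0.3792, 2.1854, 6.9736] 0.05971998160072241 39.98944044113159
```

```bash

python3 -m crank '[[[0,0,0],[0,0,-0.5],1],[[0,0,0],[0,0,-1.5],1],[[0,0,0],[0,0,-3],1],[[0,0,0],[0,0,-4],1],[[0,0,0],[0,0,-3],1],[[0,0,0],[0,0,-2],1],[[0,0,0],[0,0,-1],1],[[0,0,0],[0,0,0],1]]' >/dev/null;python3 st.py
python3 -m crank '[[[0,0,0],[0.1,-0.8,0],1],[[0,0,0],[0.2,-1.6,0],1],[[0,0,0],[0.3,-2.4,0],1],[[0,0,0],[0.4,-3.2,0],1],[[0,0,0],[0.4,-3.2,0],1],[[0,0,0],[0.4,-3.2,0],1],[[0,0,0],[0.5,-3.2,0],1],[[0,0,0],[0.5,-3.2,0],1]]' >/dev/null
python3 -m crank '[[[0,0,0],[0.5,-3.2,0],1],[[0,0,0],[0.5,-3.2,0],1],[[0,0,0],[0.5,-3.2,0],1],[[0,0,0],[0.5,-3.2,0],1],[[0,0,0],[0.5,-3.2,0],1],[[0,0,0],[0.5,-3.2,0],1],[[0,0,0],[0.5,-3.2,0],1],[[0,0,0],[0.5,-3.2,0],1]]' >/dev/null
python3 -m crank '[[[0,0,0],[0.4,-3,0],1],[[0,0,0],[0.4,-2.4,0],1],[[0,0,0],[0.2,-1.6,0],1],[[0,0,0],[0.1,-0.8,0],1],[[0,0,0],[0,0,0],1],[[0,0,0],[0,0,0],1]]' >/dev/null;python3 st.py
```

```text
15.7 [-13.9396, 14.0397, -16.3545, -0.0011, -59.4858, 107.4293] [0.4843, -0.3178, 0.1948] [179.9649, -0.1148, 3.4892] [-0.2748, -0.8913, -1.9682] 0.06004306644646775 39.99015927314758
17.9 [42.6973, 13.9186, -16.7187, -0.0064, -59.4145, 50.7856] [0.5293, 0.2275, 0.1934] [179.9715, 0.0437, 3.4796] [0.0321, 0.4102, -1.9656] 0.05982839089466659 39.9900358915329
```

```bash

python3 -m crank '[[[0,0,3.5],[0,0,0],1],[[0,0,7],[0,0,0],1],[[0,0,7],[0,0,0],1],[[0,0,7],[0,0,0],1],[[0,0,7],[0,0,0],1],[[0,0,7],[0,0,0],1],[[0,0,7],[0,0,0],1],[[0,0,7],[0,0,0],1]]' >/dev/null
python3 -m crank '[[[0,0,7],[0,0,0],1],[[0,0,7],[0,0,0],1],[[0,0,7],[0,0,0],1],[[0,0,7],[0,0,0],1],[[0,0,3.5],[0,0,0],1],[[0,0,0],[0,0,0],1],[[0,0,0],[0,0,0],1]]' >/dev/null;python3 st.py
cat > plan.py <<'E'
from dump import *
from plant import r
import sys
np.set_printoptions(precision=2,suppress=True)
s=r.get_state();P=s['tcp_pos'];Rt=R('xyz',s['eef_rot'],degrees=True);psi=s['eef_rot'][2]
print('nose now',P+Rt.apply([-.055,0,.0308]))
q=np.array(s['joints'])
X=.515;Y=.292
prev=(P,Rt)
for t,z in [(5,.15),(10,.13),(15,.11),(20,.09),(24,.07),(28,.055),(28,.045),(28,.04),(33,.04),(38,.04),(44,.037),(50,.037),(56,.037),(62,.037),(68,.037)]:
    Pn,Rn=toolpose([X,Y,z],psi,t,0,0,41.8)
    qn,e=ik(Pn,Rn,q)
    d=Rn.inv() ; a=(prev[1].inv()*Rn).as_rotvec(degrees=True);sh=prev[1].inv().apply(Pn-prev[0])*100
    print(t,a,sh,'dq',np.abs(qn-q).max().round(1),e.round(3),qn.round(0));prev=(Pn,Rn);q=qn
E
python3 plan.py
```

```text
19.4 [42.6541, 13.8936, -16.6897, -0.0018, -59.4097, -33.1036] [0.5297, 0.2273, 0.1939] [-179.995, 0.0051, -80.4505] [-0.0976, 0.1357, -2.1943] 0.059466218545329255 39.990182518959045
nose now [0.52 0.28 0.16]
5 [-0.    5.01 -0.  ] [-1.42  0.38  0.84] dq 6.4 0.0 [ 47.  15. -18.   5. -60. -40.]
10 [-0.  5.  0.] [-0.46  0.    1.52] dq 5.1 0.0 [ 49.  17. -20.   9. -60. -45.]
15 [0. 5. 0.] [-0.64 -0.    1.5 ] dq 4.8 0.0 [ 52.  20. -21.  13. -60. -49.]
20 [ 0.  5. -0.] [-0.81  0.    1.46] dq 4.5 0.0 [ 54.  22. -22.  16. -61. -54.]
24 [-0.  4.  0.] [-0.91 -0.    1.5 ] dq 3.6 0.0 [ 55.  25. -23.  19. -61. -58.]
28 [-0.  4.  0.] [-0.84  0.    0.99] dq 3.1 0.0 [ 57.  27. -23.  21. -62. -61.]
28 [0. 0. 0.] [-0.47 -0.    0.88] dq 1.1 0.0 [ 57.  28. -24.  21. -61. -61.]
28 [0. 0. 0.] [-0.23 -0.    0.44] dq 0.6 0.0 [ 57.  28. -24.  22. -61. -61.]
33 [0. 5. 0.] [-0.29  0.   -0.47] dq 3.9 0.0 [ 58.  30. -23.  23. -65. -64.]
38 [ 0.  5. -0.] [-0.29 -0.   -0.47] dq 4.0 0.0 [ 60.  33. -22.  25. -69. -66.]
44 [-0.  6.  0.] [-0.54 -0.   -0.32] dq 4.5 0.0 [ 61.  36. -20.  27. -73. -69.]
50 [ 0.  6. -0.] [-0.35  0.   -0.56] dq 4.8 0.0 [ 63.  39. -19.  28. -78. -71.]
56 [0. 6. 0.] [-0.35 -0.   -0.56] dq 4.7 0.0 [ 64.  42. -17.  29. -83. -72.]
62 [ 0.  6. -0.] [-0.35 -0.   -0.56] dq 4.6 0.0 [ 65.  45. -15.  30. -87. -74.]
68 [0. 6. 0.] [-0.35  0.   -0.56] dq 4.5 0.0 [ 66.  49. -13.  31. -92. -75.]
```

```bash

sed -i "s/^X=.*/X=.515;Y=.285/; s/^for t,z in .*/for t,z in [(0,.142),(0,.12),(0,.098),(0,.078),(0,.064),(0,.056),(2,.055),(4,.055),(6,.054),(8,.053),(11,.052),(14,.05),(17,.048),(20,.046),(25,.043),(30,.04),(35,.037),(41,.035),(47,.035),(53,.035),(59,.035),(65,.035),(70,.035)]:/" plan.py; python3 plan.py
```

```text
nose now [0.52 0.28 0.16]
0 [-0.    0.01 -0.  ] [-0.44  0.5   2.11] dq 2.8 0.0 [ 43.  15. -19.  -0. -57. -34.]
0 [0. 0. 0.] [ 0.  -0.   2.2] dq 2.8 0.0 [ 43.  16. -20.  -0. -54. -34.]
0 [0. 0. 0.] [ 0.  -0.   2.2] dq 2.8 0.0 [ 43.  17. -22.  -0. -51. -34.]
0 [0. 0. 0.] [ 0. -0.  2.] dq 2.5 0.0 [ 43.  19. -23.  -0. -49. -34.]
0 [0. 0. 0.] [ 0.  -0.   1.4] dq 1.8 0.0 [ 43.  20. -24.  -0. -47. -34.]
0 [0. 0. 0.] [ 0.  -0.   0.8] dq 1.0 0.0 [ 43.  20. -24.   0. -46. -34.]
2 [0. 2. 0.] [-0.11 -0.   -0.09] dq 2.7 0.0 [ 44.  20. -25.   2. -46. -37.]
4 [ 0.  2. -0.] [-0.11 -0.   -0.19] dq 2.6 0.0 [ 46.  21. -25.   4. -47. -39.]
6 [-0.  2.  0.] [-0.12 -0.   -0.09] dq 2.5 0.0 [ 47.  21. -25.   6. -48. -42.]
8 [-0.  2. -0.] [-0.12  0.   -0.09] dq 2.4 0.0 [ 48.  21. -25.   8. -49. -44.]
11 [0. 3. 0.] [-0.18  0.   -0.18] dq 3.3 0.0 [ 49.  22. -26.  11. -50. -47.]
14 [0. 3. 0.] [-0.21 -0.   -0.09] dq 3.0 0.0 [ 51.  23. -26.  13. -52. -50.]
17 [-0.  3.  0.] [-0.22  0.   -0.09] dq 2.8 0.0 [ 52.  24. -26.  16. -53. -53.]
20 [ 0.  3. -0.] [-0.23 -0.   -0.09] dq 2.5 0.0 [ 53.  25. -26.  18. -55. -56.]
25 [-0.  5.  0.] [-0.39 -0.   -0.19] dq 3.7 0.0 [ 55.  27. -25.  20. -58. -59.]
30 [0. 5. 0.] [-0.42 -0.   -0.2 ] dq 3.5 0.0 [ 57.  29. -24.  23. -62. -62.]
35 [0. 5. 0.] [-0.44  0.   -0.21] dq 3.6 0.0 [ 58.  31. -23.  24. -65. -65.]
41 [0. 6. 0.] [-0.47  0.   -0.39] dq 4.6 0.0 [ 60.  34. -22.  26. -70. -68.]
47 [0. 6. 0.] [-0.35 -0.   -0.56] dq 4.8 0.0 [ 62.  37. -20.  28. -75. -70.]
53 [0. 6. 0.] [-0.35 -0.   -0.56] dq 4.7 0.0 [ 63.  40. -19.  29. -80. -72.]
59 [0. 6. 0.] [-0.35 -0.   -0.56] dq 4.7 0.0 [ 64.  43. -17.  30. -84. -73.]
65 [0. 6. 0.] [-0.35  0.   -0.56] dq 4.6 0.0 [ 65.  47. -15.  31. -89. -75.]
70 [-0.  5.  0.] [-0.29  0.   -0.47] dq 3.7 0.0 [ 66.  50. -14.  31. -92. -76.]
```

```bash
python3 - <<'E'
from h import *
np.set_printoptions(precision=3,suppress=True)
c=load('top0.npz');H=hsv(c);W=cloud(c)
v,u=np.mgrid[:400,:640]
def f(n,m):
    p=W[m];p=p[p[:,2]>.008];print(n,np.nanpercentile(p,[1,99],axis=0).ravel())
f('pink',((H[...,0]>160)|(H[...,0]<5))&(H[...,1]>40)&(u>222)&(u<290)&(v>200)&(v<250))
f('flux',(u>180)&(u<210)&(v>118)&(v<145))
f('driver',(H[...,0]>5)&(H[...,0]<20)&(H[...,1]>150)&(u>290)&(u<325)&(v>200)&(v<250))
f('tray',(u>140)&(u<222)&(v>170)&(v<248))
E
```

```text
pink [0.426 0.063 0.008 0.496 0.189 0.06 ]
flux [0.69  0.261 0.01  0.721 0.295 0.088]
driver [ 0.44  -0.021  0.016  0.519  0.008  0.029]
tray [0.428 0.229 0.008 0.593 0.405 0.039]
```

```bash

python3 -m crank '[[[0,0,0],[-0.7,-1.05,1.5],1],[[0,0,0],[0,0,2.2],1],[[0,0,0],[0,0,2.2],1],[[0,0,0],[0,0,2.2],1],[[0,0,0],[0,0,1.5],1],[[0,0,0],[0,0,1],1],[[0,0,0],[0,0,0],1]]' >/dev/null;python3 st.py
sed -i "s/^X=.*/X=.53;Y=.29/; s/print('nose now',/print('nose now',1000*(/; s/.0308\]))/.0308])))/" plan.py; python3 plan.py | head -1
```

```text
20.1 [42.7117, 21.4752, -22.02, -0.0136, -46.6435, -33.179] [0.5384, 0.236, 0.0865] [179.8786, -0.0676, -80.4766] [-0.8357, -0.467, -0.8044] 0.06014601740237539 39.98998403549194
nose now [529.19 290.23  55.6 ]
```

```bash

python3 -m crank '[[[0,2,0],[-0.1,0,-0.1],1],[[0,2,0],[-0.1,0,-0.2],1],[[0,2,0],[-0.1,0,-0.1],1],[[0,2,0],[-0.1,0,-0.1],1],[[0,3,0],[-0.2,0,-0.2],1],[[0,3,0],[-0.2,0,-0.1],1],[[0,3,0],[-0.2,0,-0.1],1],[[0,3,0],[-0.2,0,-0.1],1]]' >/dev/null;python3 plan.py|head -1
python3 -m crank '[[[0,5,0],[-0.4,0,-0.2],1],[[0,5,0],[-0.4,0,-0.2],1],[[0,5,0],[-0.45,0,-0.2],1],[[0,6,0],[-0.45,0,-0.4],1],[[0,6,0],[-0.35,0,-0.55],1],[[0,6,0],[-0.35,0,-0.55],1],[[0,6,0],[-0.35,0,-0.55],1],[[0,6,0],[-0.35,0,-0.55],1]]' >/dev/null;python3 plan.py|head -1
python3 -m crank '[[[0,5,0],[-0.3,0,-0.45],1],[[0,0,0],[0,0,0],1],[[0,0,0],[0,0,0],1],[[0,0,0],[0,0,0],1],[[0,0,0],[0,0,0],1],[[0,0,0],[0,0,0],1]]' >/dev/null;python3 plan.py|head -1;python3 st.py
python3 - <<'E'
from plant import r
import numpy as np,cv2
c=r.capture('side');t=r.capture('top');np.savez('s4.npz',**c)
a=cv2.resize(c['color'][190:400,150:400,::-1],(400,336));b=cv2.resize(t['color'][150:318,120:320,::-1],(400,336))
cv2.imwrite('pics/s4.png',np.hstack([a,b]))
E
```

```text
nose now [530.8  290.88  49.39]
nose now [530.85 291.61  38.27]
nose now [530.46 289.8   38.01]
22.3 [64.7831, 50.1606, -12.0649, 32.3637, -93.1454, -74.6746] [0.5287, 0.2996, 0.1003] [-179.7727, -69.8505, -80.7555] [-0.1072, 0.4335, -0.8344] 0.05982701956867718 39.99035060405731
```

View pics/s4.png

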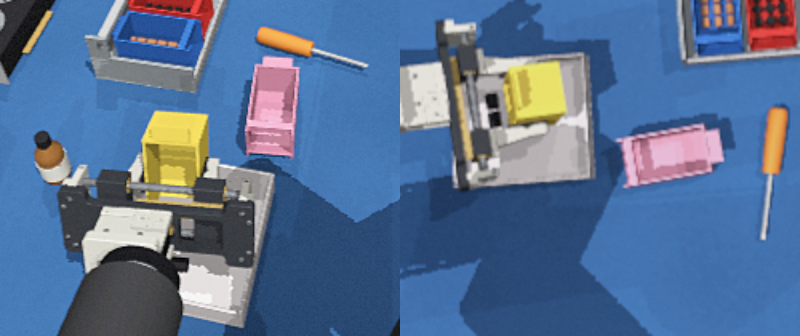

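Seen from the side, the tipped bin is empty, and in the top view capacitors lie in the tray at (490,110). I lift, level the bin and check.

```bash

python3 -m crank '[[[0,0,0],[1,0,-0.4],1],[[0,0,0],[2.8,0,-1],1],[[0,0,0],[2.8,0,-1],1],[[0,0,0],[2.8,0,-1],1],[[0,0,0],[2,0,-0.7],1],[[0,-6,0],[0,0,0],1],[[0,-6,0],[0,0,0],1],[[0,-6,0],[0,0,0],1]]' >/dev/null
python3 -m crank '[[[0,-6,0],[0,0,0],1],[[0,-6,0],[0,0,0],1],[[0,-6,0],[0,0,0],1],[[0,-6,0],[0,0,0],1],[[0,-6,0],[0,0,0],1],[[0,-6,0],[0,0,0],1],[[0,-6,0],[0,0,0],1],[[0,-6,0],[0,0,0],1]]' >/dev/null
python3 -m crank '[[[0,-4,0],[0,0,0],1],[[0,0,0],[0,0,0],1],[[0,0,0],[0,0,0],1]]' >/dev/null
python3 st.py
```

```text
24.3 [47.9075, 15.4327, -10.8247, 0.0623, -63.78, -38.4933] [0.5285, 0.2984, 0.2208] [-179.9944, -0.0669, -80.5583] [0.048, 0.1598, -2.2604] 0.05964091978044821 39.9902880191803
```

```bash

python3 -m crank '[[[0,0,0],[1.5,0.4,0],1],[[0,0,0],[3,0.7,0],1],[[0,0,0],[4.3,1,0],1],[[0,0,0],[4.3,1,0],1],[[0,0,0],[4.3,1,0],1],[[0,0,0],[4.3,1,0],1],[[0,0,0],[4.3,1,0],1],[[0,0,0],[4.3,1,0],1]]' >/dev/null
python3 -m crank '[[[0,0,0],[4.3,1,0],1],[[0,0,0],[4.3,1,0],1],[[0,0,0],[4.3,1,0],1],[[0,0,0],[4.3,1.1,0],1],[[0,0,0],[4.3,1.1,0],1],[[0,0,0],[4.3,1.1,0],1],[[0,0,0],[4.3,1.1,0],1],[[0,0,0],[2.7,0.6,0],1]]' >/dev/null
python3 -m crank '[[[0,0,0],[1,0.2,0],1],[[0,0,0],[0,0,0],1],[[0,0,0],[0,0,0],1]]' >/dev/null
python3 st.py
python3 - <<'E'
from plant import r
import numpy as np,cv2
c=r.capture('side');t=r.capture('top');s=r.get_state();w=r.capture('wrist');np.savez('t5.npz',**t);np.savez('s5.npz',**c)
a=cv2.resize(c['color'][190:400,150:400,::-1],(400,336));b=cv2.resize(t['color'][150:318,120:320,::-1],(400,336))
cv2.imwrite('pics/s5.png',np.vstack([np.hstack([a,b]),cv2.resize(w['color'][0:200,:,::-1],(800,250))]))
E
```

```text
26.2 [-17.8831, 14.9616, -11.5962, 0.0057, -63.528, 27.3912] [0.4831, -0.3574, 0.2197] [179.9215, 0.035, -80.4895] [0.665, 0.3771, -0.8926] 0.05971343890902288 39.99034881591797
```

View pics/s5.png

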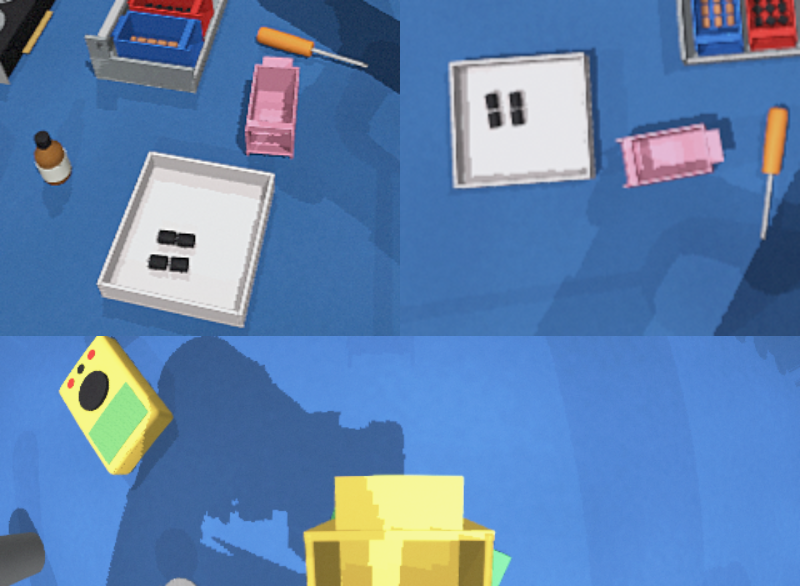

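All four capacitors lie in the tray at (505,108), the pink bin and driver are where they were, and the bin is empty. I correct the 4 cm overshoot and set the bin down on the mat.

```bash

python3 -m crank '[[[0,0,0],[-2,-0.3,2],1],[[0,0,0],[-2,-0.35,3],1],[[0,0,0],[0,0,4],1],[[0,0,0],[0,0,3],1],[[0,0,0],[0,0,2],1],[[0,0,0],[0,0,1.5],1],[[0,0,0],[0,0,0.5],1],[[0,0,0],[0,0,0],1]]' >/dev/null
python3 st.py
python3 -m crank '[[[0,0,0],[0,0,0.5],1],[[0,0,0],[0,0,0.4],1],[[0,0,0],[0,0,0.2],1],[[0,0,0],[0,0,0],1]]' >/dev/null
python3 st.py
```

```text
27.15 [-13.8847, 22.6248, -24.7457, 0.0044, -42.6851, 23.4332] [0.4831, -0.317, 0.06] [179.9478, 0.0194, -80.4483] [0.1843, -0.6223, -0.8621] 0.06001112394950992 39.990132451057434
27.55 [-13.9562, 23.465, -25.2565, -0.0034, -41.2799, 23.4441] [0.483, -0.3177, 0.0492] [179.9995, 0.0026, -80.5146] [-0.792, 0.6765, -1.2286] 0.059657375256351376 39.990373849868774
```

```bash

python3 -m crank '[[[0,0,0],[0,0,0.2],1],[[0,0,0],[0,0,0.1],1],[[0,0,0],[0,0,0.1],1],[[0,0,0],[0,0,0],1]]' >/dev/null
python3 st.py
python3 -m crank '[[[0,0,0],[0,0,0.05],1],[[0,0,0],[0,0,0],1]]' >/dev/null
python3 st.py
```

```text
27.95 [-13.9555, 23.7984, -25.4372, -0.002, -40.7768, 23.4443] [0.483, -0.3177, 0.0451] [179.9891, 0.0061, -80.5127] [0.0473, 0.0828, -1.0882] 0.05970719736709976 39.990023374557495
28.15 [-13.9515, 23.8216, -25.4485, 0.0058, -40.7233, 23.4448] [0.4832, -0.3177, 0.0448] [-179.9955, -0.0061, -80.5024] [0.2589, 0.2479, -0.8213] 0.060080307990648896 39.99006807804108
```

```bash

python3 -m crank '[[[0,0,0],[0,0,0.05],1],[[0,0,0],[0,0,0.03],1],[[0,0,0],[0,0,0],1]]' >/dev/null
python3 st.py
python3 -m crank '[[[0,0,0],[0,0,0],0],[[0,0,0],[0,0,0],-1],[[0,0,0],[0,0,0],-1],[[0,0,0],[0,0,0],-1],[[0,0,0],[0,0,0],-1],[[0,0,0],[0,0,0],-1]]' >/dev/null; python3 st.py
python3 -m crank '[[[0,0,0],[0,0,-1],-1],[[0,0,0],[0,0,-2],-1],[[0,0,0],[0,0,-4],-1],[[0,0,0],[0,0,-4],-1],[[0,0,0],[0,0,-4],-1],[[0,0,0],[4,0,-2],-1],[[0,0,0],[4,0,0],-1],[[0,0,0],[4,0,0],-1]]' >/dev/null
python3 -m crank '[[[0,0,0],[4,0,0],-1],[[0,0,0],[4,0,0],-1],[[0,0,0],[3,0,0],-1],[[0,0,0],[0,0,0],-1],[[0,0,0],[0,0,0],-1]]' >/dev/null; python3 st.py
python3 - <<'E'
from plant import r
import numpy as np,cv2
c=r.capture('side');t=r.capture('top')
a=cv2.resize(c['color'][80:280,180:460,::-1],(450,321));b=cv2.resize(t['color'][90:340,130:480,::-1],(450,321))
cv2.imwrite('pics/s6.png',np.vstack([a,b[:278]]))
E
```

```text
28.45 [-13.9447, 23.8208, -25.469, 0.0154, -40.689, 23.44] [0.4832, -0.3177, 0.0447] [-179.9846, -0.0176, -80.4931] [-3.2679, 2.0332, 7.2979] 0.060012745574085695 39.98826563358307
29.05 [-13.9558, 23.9025, -25.4904, 0.0029, -40.6141, 23.4452] [0.4831, -0.3177, 0.0438] [179.9928, 0.001, -80.5083] [-0.8196, -1.1991, 1.0767] 0.08687451261577588 0.0
30.35 [-31.5791, 29.1641, 9.3033, -0.0094, -70.1928, 40.9961] [0.5205, -0.545, 0.2136] [179.9653, 0.0419, -80.5862] [-0.5932, 1.0182, -0.6587] 0.08770791223173005 0.0
```

View pics/s6.png

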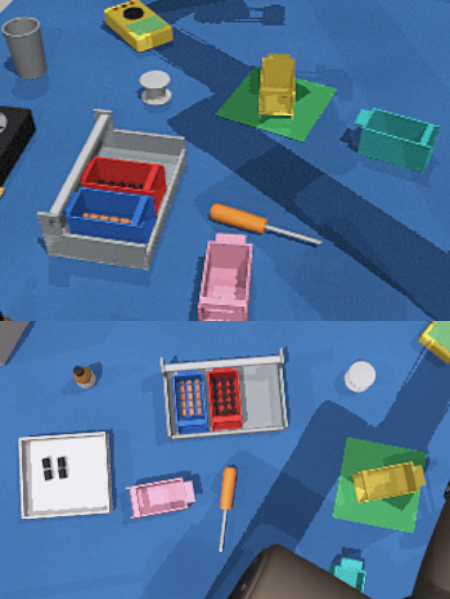

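The empty bin stands upright on the mat at (388,482), the capacitors are in the tray at (55,467), and nothing else has moved.

```bash
python3 -c "
from plant import r
print(r.close_job())"
```

```text
the job is handed in; nothing more can be done
None
```

The job is handed in at about 30 s of robot time: the yellow bin came out of the rack, all four capacitors are in the white tray, the empty bin stands upright on the green mat, and nothing else looked moved in the final pictures.

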